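# Third hand at the bench stapler

### The arm

A 6-joint arm with a two-finger parallel gripper is mounted at the origin on a cart in front of the work surface, level with it; the furniture and walls round the work are solid. World frame = base frame: x ahead of the robot, y to its left, z up, the work surface at z = 0. Lengths are in mm, angles in rad, forces in N, time in s.
With the tool pointing down it reaches from about 275 to 750 mm from the base axis. Payload 10.2 kg.
Tool frame: the origin (TCP) lies on the front face of the gripper's body, between the roots of the fingers; the fingertips stand 73 mm ahead of it and the grasp point (between the pads) lies 54 mm ahead of it; z points along the fingers, y is the line along which they close (so a half turn about z gives the same grasp; the last joint's range is limited). The gripper opens to 85 mm and grips with 20 to 120 N. Pads are 22 mm wide; open, the fingers measure 114 mm over their backs; the gripper's body (76 mm by 85 mm) begins 54 mm behind the grasp point. The pads swing forward as they close: fully open they stand 13 mm farther back than shut.
Start: joints at [1, 0.313, 1.498, -0, 1.331, -0.223], TCP at [178.949, 493.568, 303.894] pointing down, gripper open.
Joint ranges: [-2.94, 2.94], [-0.97, 2.17], [0.19, 2.56], [-1.23, 4.37], [0.02, 3.11], [-2.88, 2.88]. Speed limits (rad/s): [2.39, 2.39, 3.01, 3.14, 3.14, 3.14].

### API

Orientations are given as a unit quaternion [w, x, y, z].
In Python, from rig import * gives the robot as it stands.
- The arm moves only by the tool step_arm, never from a script. Its argument "plan" is a list of rows, each an object with "offset": the shift along the tool's x, y, z in cm, a list of three; "rot": the turn, a rotation vector about the tool's x, y, z in degrees, a list of three; "gripper": the finger opening in cm, from 0 to 8.54. In form: [{"offset": [x, y, z], "rot": [wx, wy, wz], "gripper": gripper}, ...]. A call has 1 to 12 rows; each row is the pose to reach, as a shift and turn from the pose commanded when the call began, along the tool's axes at that moment; what a row does not reach only later rows make up. A row lasts 1/10 s, in which the tool goes at most 50 mm and 8.59 degrees, less where a joint would pass 70% of its speed; a pose out of reach is approached as far as the arm can. A call with a gripper value outside its range is refused whole. The fingers move at their own pace and stop on an object; "squeeze" is the grip in N (left out, the last holds). Time passes only in rows, so rows that repeat a pose let the fingers close. It gives the time, the measured TCP pose, the force, the opening and the grip force at its end, in the units of the state.
- sense(): the state, without advancing time (a new reading comes with each control period).
- capture(name): name is "scene" or "top" or "wrist"; returns a dict with "color" (420x560x3 uint8, red, green, blue), "depth" (420x560 float32, mm along the optical axis (not along the pixel's ray), 0 where there is no reading), "vertical_fov" (degrees; the focal length in pixels is half the picture's height over the tangent of half this angle, whatever the lens; pixels are square), "cx", "cy" (the principal point, pixels), "rvec" (rotation vector, rad) and "tvec" (3), from world to camera coordinates, as OpenCV has them; the wrist camera has in their place "mount" (4x4, takes a point from camera to tool coordinates, whose origin is the TCP and whose axes are the flange's). Camera axes: x right, y down, z forward; pixel columns grow to the right and rows downward; lengths in mm; the calibration is good to about 2 mm. A picture is of the moment at which its call begins: read the wrist's pose just before it.
- finish_job(): hands the job in; it is judged then, once.
The state is a dict: "time_s": time; "joints": joint angles; "dq": joint speeds; "tau": joint torques, N m; "eef_pos": TCP position; "ee_rot": TCP orientation; "force": force on the tool from outside, world axes, zero at the start; "wrist_torque": the same for the moment, N m; "grip_width": opening from 0.0 (shut) to 1.0 (fully open); "grip_force": force on a finger pad.
Only numpy, scipy, OpenCV 4.12 (cv2) and the standard library are available. Lean on these libraries where they do the work, as an engineer would, in place of code of your own. Each camera call takes 0.05 s, during which the arm holds its last target. There are 200 camera calls.

### The job

On the electric bench stapler, turn the margin knob on top fully anticlockwise to its end stop, which runs the back gauge right back; only then fetch the loose teal ticket pad and slide it in under the nose, flat on the bed, its right long edge along the small side guide and its short edge square against the gauge's dark sponge strip. Press it against the strip with a steady 10 N or so (the sponge gives about 4 mm; never 25 N), without shifting the other things on the desk. You are the third hand while a colleague fires the staple: finish while still holding the pad and pressing, do not let go.

Things in the scene. Friction and masses are not known exactly. Their poses are not given: they have to be found in the camera images.
- bench_stapler: Grey electric stapler on a dark base 290x140 mm, fixed; place and yaw vary. Origin on the desk below the middle of the strip's face (gauge fully back, strip unsqueezed). x points into the machine (pressing direction), y left, z up. Steel bed: 22 mm above the desk, from x=-117 mm to the gauge, 134 mm wide. Housing: x=+35 to +167 mm, 122 mm wide, 94 mm high.
- nose_tip (a point): Middle of the lower front edge of the nose that overhangs the bed, at stapler x=-22, y=0, 41 mm above the desk (19 mm above the bed). The nose is 56 mm wide in y; its front edge is 20 mm high and its top slopes up from there to the housing. The pad must be slid in under it along the stapler's +x.
- side_guide (a point): Middle of the inner face of the aluminium side guide, a low fixed lug on the right of the bed: stapler x=-27, y=-28.5, 29 mm above the desk. The face is 26 mm long (x=-40 to -14), looks to +y and stands 14 mm above the bed; the lug is 6 mm thick, with a foot 47 mm from the middle, so keep the fingers behind it. Axes as the stapler.
- pad_home (a point): Point fixed on the stapler at x=-46, y=0, 27 mm above the desk: the pad's centre when it lies on the bed, touches the side guide and just touches the unsqueezed strip with the gauge fully back (pressed home it lies a few mm further in +x). Axes as the stapler.
- margin_knob (a joint): Angle of the margin knob, rad: 0 = end stop, fully anticlockwise seen from above (gauge fully back, widest margin); grows clockwise to 1.5. Starts between 0.6 and 1.35, turns stiffly (0.15 N m) and stays where left. Drives the gauge by a rack: 6 mm towards -x of the stapler per rad.
- knob_grip (a point): Centre of the knob's black bar handle, on its upright axis, 118 mm above the desk, at stapler x=+84, y=0. Bar 40 mm long, 12 mm thick, 103 to 127 mm above the desk, on a 42 mm disc. The point's x axis lies along the bar and turns with the knob; the white mark is at its -x end, which points along the stapler's -x at 0.
- sponge_strip (a joint): Squeeze of the sponge strip in m: 0 = unloaded, grows as the pad is pressed in, 0.008 = squeezed solid. It is a spring of 2500 N/m: 5 N at 2 mm, 10 N at 4 mm, 15 N at 6 mm.
- strip_face (a point): Middle of the front face of the dark grey sponge strip on the back gauge, 5 mm above the bed; moves with the gauge and the squeeze. The strip is 94 mm wide (y) and stands 1 to 15 mm above the bed. Axes as the stapler.
- pad_centre (a point): Centre of the loose teal ticket pad, a stiff banded pad 57x92x10 mm, about 35 g, lying flat on the desk left of the stapler, long side roughly away from the robot; the point is 5 mm above its underside. y axis along the 92 mm side, x along the 57 mm side, z up. Both ends are alike.
- coin_roll_0: Brown paper coin roll with a red band, standing, 26 mm diameter, 52 mm high, on the desk to the right of the stapler's housing; origin at its underside. Bystander.
- coin_roll_1: Second brown coin roll, same size, beside the first. Bystander.
- coin_roll_2: Blue-grey coin roll, same size, beside the others. Bystander.
- code_scanner: Dark hand-held code scanner, 176 x 62 x 32 mm, lying at the front left, nearer the robot than the pad; origin at its underside. Bystander.
- aircon_remote: Black remote control, 163 x 48 x 19 mm, lying in front of the stapler; origin at its underside. Bystander.
- marker: Red and white marker pen, 135 x 16 mm, lying in front of the stapler, to the right of the remote; origin at its underside. Bystander.

How it is judged:
By the outcome, as a careful person would: the job done as asked, in the order asked, and still so for the second after the job is handed in, while the arm keeps its last pose, push and grip.
It also fails if it takes over 64 s, if anything falls off the work surface, if the arm or the gripper's body presses on something with over 40 N, if the wrist force passes 120 N, or if a joint passes its speed limit or range.

## Working session

There is one attempt and no reset: what is moved stays moved. The work goes in short steps, Python scripts to look and compute and a tool call to move; the robot and the scene stay as the last step left them, time stands still between calls to the robot, and variables do not carry over. Pictures are saved under pics/ and viewed, at most 10 in all, crops included, and the job is handed in when it is done.

Besides the shell and the picture viewer there is one more tool, called after "Call:" in YAML: its name, and indented under it one key for each argument. step_arm: Moves the arm, as the interface text tells. Its arguments: {"type":"object","properties":{"plan":{"type":"array"},"squeeze":{"type":"number"}},"required":["plan"]}

```bash
mkdir -p pics; ls
cat > h.py <<'E'
from rig import *
import numpy as np, cv2
from scipy.spatial.transform import Rotation as R
def quat(q): return R.from_quat([q[1],q[2],q[3],q[0]]).as_matrix()
def cam(name):
    s=sense(); c=capture(name); h=c["color"].shape[0]
    f=h/2/np.tan(np.radians(c["vertical_fov"])/2)
    if name=="wrist":
        M=np.array(c["mount"]); T=np.eye(4); T[:3,:3]=quat(s["ee_rot"]); T[:3,3]=s["eef_pos"]; W=T@M
    else:
        Rm=cv2.Rodrigues(np.array(c["rvec"],float))[0]; W=np.eye(4); W[:3,:3]=Rm.T; W[:3,3]=-Rm.T@np.array(c["tvec"],float).ravel()
    c.update(f=f,W=W); return c
def ray(c,uv,z):
    uv=np.atleast_2d(np.array(uv,float)); d=np.c_[(uv[:,0]-c["cx"])/c["f"],(uv[:,1]-c["cy"])/c["f"],np.ones(len(uv))]@c["W"][:3,:3].T
    o=c["W"][:3,3]; return o+d*((z-o[2])/d[:,2])[:,None]
def cloud(c):
    v,u=np.indices(c["depth"].shape); d=c["depth"]
    P=np.stack([(u-c["cx"])/c["f"]*d,(v-c["cy"])/c["f"]*d,d],-1)
    P=P@c["W"][:3,:3].T+c["W"][:3,3]; P[d<=0]=np.nan; return P
def save(c,n): cv2.imwrite("pics/"+n+".png",c["color"][:,:,::-1])
def rel(p,s=None):
    "tool-frame offset cm from the TCP to world point p"
    s=s or sense(); return (np.array(p)-np.array(s["eef_pos"]))@quat(s["ee_rot"])/10
E
python3 - <<'E'
from h import *
import pickle
t=cam("top");s=cam("scene");save(t,"top");save(s,"scene")
pickle.dump((t,s),open("c0.pkl","wb"))
x=sense();print(x); print(t["W"].round(2),s["W"].round(2))
E
```

```text
pics
{'time_s': 0.1, 'joints': array([ 9.99618223e-01,  3.13382950e-01,  1.49836437e+00,  3.53637301e-06,
        1.33097018e+00, -2.23384162e-01]), 'dq': array([-0.00119612, -0.00135862, -0.00178417, -0.00054462,  0.00018697,
       -0.00119968]), 'tau': array([ 2.90213837e-03, -4.12898862e+01, -2.60141087e+01, -1.28488314e-04,
        3.07934490e-03, -2.72467156e-05]), 'eef_pos': array([178.85602615, 493.44112739, 303.39670167]), 'ee_rot': array([-2.19191661e-04,  1.73022237e-01,  9.84917758e-01, -5.17953775e-04]), 'force': array([-0.11256134,  0.88266976,  0.42969691]), 'wrist_torque': array([-0.00522875, -0.01491163,  0.0092493 ]), 'grip_force': 0.0, 'grip_width': 0.997122924183916}
[[ 3.0000e-02 -9.9000e-01  1.3000e-01  3.5707e+02]
 [-1.0000e+00 -3.0000e-02 -3.0000e-02  1.8092e+02]
 [ 3.0000e-02 -1.3000e-01 -9.9000e-01  1.1204e+03]
 [ 0.0000e+00  0.0000e+00  0.0000e+00  1.0000e+00]] [[ 8.4000e-01 -3.2000e-01  4.4000e-01  1.3356e+02]
 [-5.4000e-01 -5.0000e-01  6.8000e-01 -4.2532e+02]
 [ 0.0000e+00 -8.1000e-01 -5.9000e-01  6.2338e+02]
 [ 0.0000e+00  0.0000e+00  0.0000e+00  1.0000e+00]]
```

View pics/top.png

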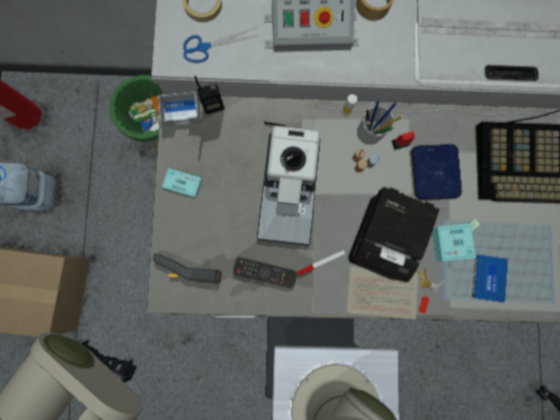

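View pics/scene.png

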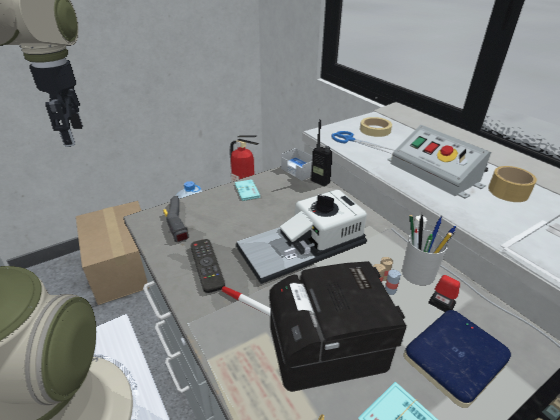

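The top view shows the stapler at about (290,185) with the knob at (293,158), the pad at (182,182), the scanner at (187,270), the remote at (265,272) and the coin rolls at (362,158). Next I'll measure these positions.

```bash
cat > m.py <<'E'
from h import *
import pickle
t,s=pickle.load(open("c0.pkl","rb"))
print("f",t["f"],s["f"])
for n,c in (("top",t),("scene",s)):
    P=cloud(c); hsv=cv2.cvtColor(c["color"],cv2.COLOR_RGB2HSV)
    roi=(P[...,0]>300)&(P[...,0]<720)&(P[...,1]>-20)&(P[...,1]<480)
    def rect(m,name):
        m=m&roi; k,l,st,_=cv2.connectedComponentsWithStats(m.astype(np.uint8))
        i=1+np.argmax(st[1:,4]); q=P[l==i]
        r=cv2.minAreaRect(q[:,:2].astype(np.float32)); print(n,name,st[i,4],"c",np.round(r[0],1),"size",np.round(r[1],1),"ang",round(r[2],1),"z",np.round(np.nanmedian(q[:,2]),1))
    z=P[...,2]
    rect((z>85)&(z<99),"housing"); rect((z>106)&(z<135),"knob"); rect((z>16)&(z<30)&(hsv[...,1]<60)&(hsv[...,2]>110),"bed")
    teal=(hsv[...,0]>75)&(hsv[...,0]<100)&(hsv[...,1]>60)&(hsv[...,2]>120)&(P[...,1]>250)
    rect(teal,"pad")
    # pad by ray
    k,l,st,_=cv2.connectedComponentsWithStats((teal&roi).astype(np.uint8)); i=1+np.argmax(st[1:,4])
    ct=max(cv2.findContours((l==i).astype(np.uint8),0,2)[0],key=cv2.contourArea).reshape(-1,2)
    r=cv2.minAreaRect(ray(c,ct,10)[:,:2].astype(np.float32)); print(n,"pad ray",np.round(r[0],1),np.round(r[1],1),r[2])
E
python3 m.py
```

```text
f 423.7538167815943 383.2678688493806
top housing 2205 c [632.  125.8] size [121.2 142.3] ang 85.1 z 93.4
top knob 106 c [622.7 128.7] size [16.8 39.4] ang 28.9 z 125.7
top bed 1811 c [489.4 138.1] size [133.2 135. ] ang 85.0 z 21.8
top pad 688 c [570.5 417.1] size [91.7 57.2] ang 74.9 z 8.6
top pad ray [569.4 416.4] [91.7 55.7] 75.23530578613281
scene housing 1523 c [632.1 126.2] size [121.5 140. ] ang 86.0 z 94.1
scene knob 169 c [619.5 127.4] size [14.5 39.5] ang 31.4 z 120.0
scene bed 1892 c [490.2 139.7] size [136.6 139.6] ang 85.3 z 22.5
scene pad 315 c [571.1 418.6] size [91.6 58.7] ang 74.3 z 9.5
scene pad ray [567.1 412.5] [100.   55.3] 75.00560760498047
```

Run:
```python
from h import *
import pickle
t,s=pickle.load(open("c0.pkl","rb"))
P=cloud(s); m=(P[...,0]>690)&(P[...,0]<900)&(P[...,1]>-50)&(P[...,1]<330)&(P[...,2]>40)
q=P[m]; print("shelf front x",np.percentile(q[:,0],[1,5,50]),"z",np.percentile(q[:,2],[5,50,99]))
print("to above knob", rel([622,128,300]).round(2)); R0=quat(sense()["ee_rot"]); print("psi",np.degrees(np.arctan2(R0[1,1],R0[0,1])))
w=cam("wrist"); print(np.round(w["mount"],2),w["f"])
```

```text
shelf front x [693.14515363 774.64802129 826.02838209] z [ 48.31530049 100.75851653 136.15812536]
to above knob [-54.12 -19.25   0.35]
psi 70.07283465842617
[[  0.    -0.95  -0.31  79.69]
 [  1.     0.    -0.    -0.94]
 [  0.    -0.31   0.95 -68.4 ]
 [  0.     0.     0.     1.  ]] 351.9600463549205
```

Call:
step_arm:
  plan:
    - {"offset":[-54.1,-19.2,0.4],"rot":[0,0,40],"gripper":6}
    - {"offset":[-54.1,-19.2,0.4],"rot":[0,0,40],"gripper":6}
    - {"offset":[-54.1,-19.2,0.4],"rot":[0,0,40],"gripper":6}
    - {"offset":[-54.1,-19.2,0.4],"rot":[0,0,40],"gripper":6}
    - {"offset":[-54.1,-19.2,0.4],"rot":[0,0,40],"gripper":6}
    - {"offset":[-54.1,-19.2,0.4],"rot":[0,0,40],"gripper":6}
    - {"offset":[-54.1,-19.2,0.4],"rot":[0,0,40],"gripper":6}
    - {"offset":[-54.1,-19.2,0.4],"rot":[0,0,40],"gripper":6}
    - {"offset":[-54.1,-19.2,0.4],"rot":[0,0,40],"gripper":6}
    - {"offset":[-54.1,-19.2,0.4],"rot":[0,0,40],"gripper":6}
    - {"offset":[-54.1,-19.2,0.4],"rot":[0,0,40],"gripper":6}
    - {"offset":[-54.1,-19.2,0.4],"rot":[0,0,40],"gripper":6}

```text
time_s: 1.35
eef_pos: [624.3, 125.6, 298.8]
ee_rot: [-0.0, 0.501, 0.866, -0.0]
force: [-0.6, 1.2, -0.2]
grip_width: 0.703
grip_force: 0.0
```

Run:
```python
from h import *
w=cam("wrist"); save(w,"w1"); P=cloud(w); z=P[...,2]; s=sense(); print(s["eef_pos"])
near=(abs(P[...,0]-622)<45)&(abs(P[...,1]-128)<45)
for lo,hi in ((118,135),(88,112)):
    m=near&(z>lo)&(z<hi) if lo>100 else (z>lo)&(z<hi)
    k,l,st,_=cv2.connectedComponentsWithStats(m.astype(np.uint8))
    i=1+np.argmax(st[1:,4]); q=P[l==i]; r=cv2.minAreaRect(q[:,:2].astype(np.float32)); print(st[i],np.round(r[0],1),np.round(r[1],1),round(r[2],1),np.median(q[:,2]))
```

```text
[625.43915961 124.10791912 298.38801378]
[274 179  18  54 864] [620.7 128. ] [12.  39.6] 27.9 125.04518119443465
[  201   103   200   190 19897] [637.8 126.2] [117.7 128. ] 85.1 92.44267050704815
```

View pics/w1.png

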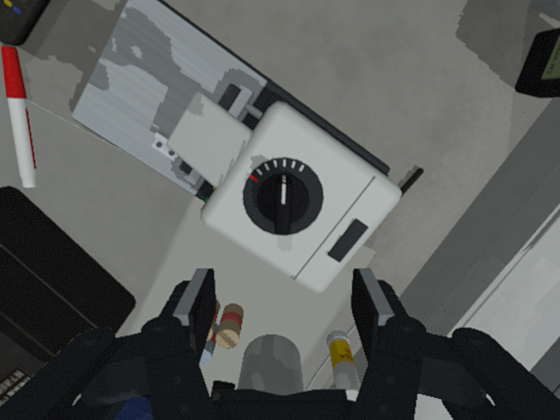

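Call:
step_arm:
  plan:
    - {"offset":[0,-0.08,3],"rot":[0,0,2],"gripper":5}
    - {"offset":[0,-0.08,6],"rot":[0,0,2],"gripper":5}
    - {"offset":[0,-0.08,9],"rot":[0,0,2],"gripper":5}
    - {"offset":[0,-0.08,11],"rot":[0,0,2],"gripper":5}
    - {"offset":[0,-0.08,11.5],"rot":[0,0,2],"gripper":5}
    - {"offset":[0,-0.08,11.5],"rot":[0,0,2],"gripper":5}
    - {"offset":[0,-0.08,11.5],"rot":[0,0,2],"gripper":5}
    - {"offset":[0,-0.08,11.5],"rot":[0,0,2],"gripper":5}

```text
time_s: 2.2
eef_pos: [621.8, 128.3, 186.3]
ee_rot: [0.001, 0.514, 0.858, 0.001]
force: [0.4, 0.3, 0.1]
grip_width: 0.588
grip_force: 0.0
```

Call:
step_arm:
  plan:
    - {"offset":[0,0,0],"rot":[0,0,0],"gripper":2.5}
    - {"offset":[0,0,0],"rot":[0,0,0],"gripper":0.6}
    - {"offset":[0,0,0],"rot":[0,0,0],"gripper":0.6}
    - {"offset":[0,0,0],"rot":[0,0,0],"gripper":0.6}
    - {"offset":[0,0,0],"rot":[0,0,0],"gripper":0.6}
    - {"offset":[0,0,0],"rot":[0,0,0],"gripper":0.6}
    - {"offset":[0,0,0],"rot":[0,0,0],"gripper":0.6}
    - {"offset":[0,0,0],"rot":[0,0,0],"gripper":0.6}
  squeeze: 40

```text
time_s: 3.0
eef_pos: [621.6, 128.4, 185.4]
ee_rot: [0.0, 0.514, 0.857, 0.0]
force: [1.0, 2.1, 5.0]
grip_width: 0.125
grip_force: 41.8
```

Call:
step_arm:
  plan:
    - {"offset":[0,0,0],"rot":[0,0,-4],"gripper":0.6}
    - {"offset":[0,0,0],"rot":[0,0,-9],"gripper":0.6}
    - {"offset":[0,0,0],"rot":[0,0,-14],"gripper":0.6}
    - {"offset":[0,0,0],"rot":[0,0,-19],"gripper":0.6}
    - {"offset":[0,0,0],"rot":[0,0,-24],"gripper":0.6}
    - {"offset":[0,0,0],"rot":[0,0,-29],"gripper":0.6}
    - {"offset":[0,0,0],"rot":[0,0,-34],"gripper":0.6}
    - {"offset":[0,0,0],"rot":[0,0,-39],"gripper":0.6}
    - {"offset":[0,0,0],"rot":[0,0,-44],"gripper":0.6}
    - {"offset":[0,0,0],"rot":[0,0,-49],"gripper":0.6}
    - {"offset":[0,0,0],"rot":[0,0,-52],"gripper":0.6}
    - {"offset":[0,0,0],"rot":[0,0,-52],"gripper":0.6}

```text
time_s: 4.2
eef_pos: [621.4, 128.0, 185.4]
ee_rot: [0.0, 0.086, 0.996, -0.0]
force: [-2.0, -1.9, 6.5]
grip_width: 0.129
grip_force: 42.0
```

```bash
cat > st.py <<'E'
from h import *
s=sense(); M=quat(s["ee_rot"]); print("psi",np.degrees(np.arctan2(M[1,1],M[0,1])).round(2),"pos",s["eef_pos"].round(1),"F",s["force"].round(1),"T",s["wrist_torque"].round(2),s["grip_force"].round(1),round(s["grip_width"]*85.4,1),s["time_s"])
E
python3 st.py
```

```text
Traceback (most recent call last):
  File "st.py", line 2, in <module>
    s=sense(); M=quat(s["ee_rot"]); print("psi",np.degrees(np.arctan2(M[1,1],M[0,1])).round(2),"pos",s["eef_pos"].round(1),"F",s["force"].round(1),"T",s["wrist_torque"].round(2),s["grip_force"].round(1),round(s["grip_width"]*85.4,1),s["time_s"])
                                                                                                                                                                                  ^^^^^^^^^^^^^^^^^^^^^
AttributeError: 'float' object has no attribute 'round'
```

Call:
step_arm:
  plan:
    - {"offset":[0,0,0],"rot":[0,0,-2],"gripper":0.6}
    - {"offset":[0,0,0],"rot":[0,0,-4],"gripper":0.6}
    - {"offset":[0,0,0],"rot":[0,0,-6],"gripper":0.6}
    - {"offset":[0,0,0],"rot":[0,0,-8],"gripper":0.6}
    - {"offset":[0,0,0],"rot":[0,0,-10],"gripper":0.6}
    - {"offset":[0,0,0],"rot":[0,0,-10],"gripper":0.6}

```text
time_s: 4.8
eef_pos: [621.4, 127.8, 185.4]
ee_rot: [-0.0, 0.0, 1.0, 0.0]
force: [-1.9, -0.4, 7.5]
grip_width: 0.126
grip_force: 62.6
```

```bash
sed -i 's/s\["grip_force"\].round(1)/s["grip_force"]/' st.py; python3 st.py
```

```text
psi 89.96 pos [621.4 127.8 185.4] F [-1.9 -0.4  7.5] T [-0.18  0.3  -1.4 ] 62.559851026162505 10.8 4.8
```

Call:
step_arm:
  plan:
    - {"offset":[0,0,0],"rot":[0,0,-10],"gripper":5}
    - {"offset":[0,0,0],"rot":[0,0,0],"gripper":5}
    - {"offset":[0,0,0],"rot":[0,0,0],"gripper":5}
    - {"offset":[0,0,-3],"rot":[0,0,0],"gripper":8.5}
    - {"offset":[0,0,-7],"rot":[0,0,5],"gripper":8.5}
    - {"offset":[6,0,-12],"rot":[0,0,5],"gripper":8.5}
    - {"offset":[12,0,-15],"rot":[0,0,5],"gripper":8.5}
    - {"offset":[12,0,-15],"rot":[0,0,5],"gripper":8.5}
    - {"offset":[12,0,-15],"rot":[0,0,5],"gripper":8.5}
    - {"offset":[12,0,-15],"rot":[0,0,5],"gripper":8.5}

```text
time_s: 5.8
eef_pos: [501.2, 128.1, 335.2]
ee_rot: [0.0, 0.042, 0.999, -0.0]
force: [1.2, -0.2, -0.1]
grip_width: 0.994
grip_force: 0.0
```

```bash
python3 st.py
python3 - <<'E'
from h import *
import pickle
w=cam("wrist"); save(w,"w2"); pickle.dump(w,open("w2.pkl","wb")); P=cloud(w); z=P[...,2]
def rect(m,name):
    k,l,st,_=cv2.connectedComponentsWithStats(m.astype(np.uint8)); i=1+np.argmax(st[1:,4]); q=P[l==i]; r=cv2.minAreaRect(q[:,:2].astype(np.float32)); print(name,st[i],np.round(r[0],1),np.round(r[1],1),round(r[2],1),np.median(q[:,2]))
rect((z>118)&(z<133)&(abs(P[...,0]-622)<45),"knob"); rect((z>18)&(z<26)&(P[...,0]<545),"bed"); rect((z>85)&(z<100)&(P[...,0]<720),"housing")
E
```

```text
psi 85.19 pos [501.2 128.1 335.2] F [ 1.2 -0.2 -0.1] T [ 0.01 -0.02  0.04] 0.0 84.9 5.8
knob [288 300  13  41 504] [620.  127.3] [11.5 40.8] 85.9 124.64588089808393
bed [  229    95   129   121 12708] [484.9 138.7] [134.1 131. ] 85.2 20.25864754182382
housing [  234   254   120   112 10900] [634.5 126.1] [120.  131.7] 85.2 92.02423647373291
```

View pics/w2.png

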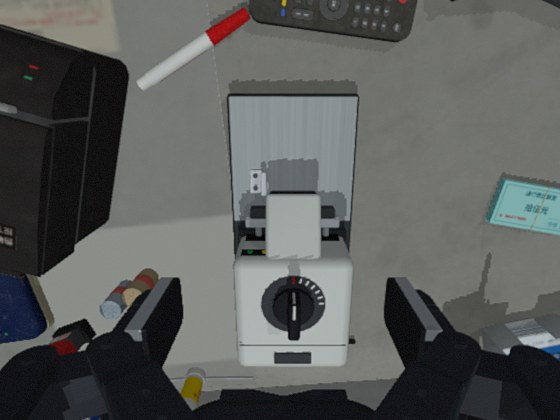

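Picture: the knob at (293,300) is aligned with the machine, and its mark faces the red tick, so it is at the stop. Nose at (292,225), guide at (256,182), remote and marker undisturbed. Now I'll fetch the pad.

Call:
step_arm:
  plan:
    - {"offset":[-4,27,8.5],"rot":[0,0,-80],"gripper":8.5}
    - {"offset":[-4,27,8.5],"rot":[0,0,-80],"gripper":8.5}
    - {"offset":[-4,27,8.5],"rot":[0,0,-80],"gripper":8.5}
    - {"offset":[-4,27,8.5],"rot":[0,0,-80],"gripper":8.5}
    - {"offset":[-4,27,8.5],"rot":[0,0,-80],"gripper":8.5}
    - {"offset":[-4,27,8.5],"rot":[0,0,-80],"gripper":8.5}
    - {"offset":[-4,27,8.5],"rot":[0,0,-80],"gripper":8.5}
    - {"offset":[-4,27,8.5],"rot":[0,0,-80],"gripper":8.5}
    - {"offset":[-4,27,8.5],"rot":[0,0,-80],"gripper":8.5}
    - {"offset":[-4,27,8.5],"rot":[0,0,-80],"gripper":8.5}
    - {"offset":[-4,27,8.5],"rot":[0,0,-80],"gripper":8.5}
    - {"offset":[-4,27,8.5],"rot":[0,0,-80],"gripper":8.5}

```text
time_s: 7.05
eef_pos: [564.8, 393.6, 248.3]
ee_rot: [-0.001, -0.609, 0.793, 0.0]
force: [0.2, -0.7, 0.1]
grip_width: 0.993
grip_force: 0.0
```

```bash
python3 st.py
python3 - <<'E'
from h import *
w=cam("wrist"); save(w,"w3"); P=cloud(w); hsv=cv2.cvtColor(w["color"],cv2.COLOR_RGB2HSV)
m=(hsv[...,0]>75)&(hsv[...,0]<100)&(hsv[...,1]>50)&(hsv[...,2]>90)
m=cv2.morphologyEx(m.astype(np.uint8),cv2.MORPH_CLOSE,np.ones((9,9)))
ct=max(cv2.findContours(m,0,2)[0],key=cv2.contourArea).reshape(-1,2); print(cv2.boundingRect(ct))
r=cv2.minAreaRect(ray(w,ct,10)[:,:2].astype(np.float32)); print("pad ray",np.round(r[0],1),np.round(r[1],1),r[2])
mk=np.zeros_like(m); cv2.drawContours(mk,[ct],-1,1,-1); q=P[(mk>0)&(P[...,2]>4)]; r=cv2.minAreaRect(q[:,:2].astype(np.float32)); print("pad cloud",np.round(r[0],1),np.round(r[1],1),r[2],np.nanmedian(q[:,2]))
print("desk z",np.nanmedian(P[100:300,60:120,2]))
print(np.round(rel([r[0][0],r[0][1],0]),2))
E
```

```text
psi 165.0 pos [564.8 393.6 248.3] F [ 0.2 -0.7  0.1] T [ 0.02 -0.04 -0.  ] 0.0 84.8 7.05
(254, 166, 61, 96)
pad ray [568.7 415.8] [91.8 54.5] 74.98970794677734
pad cloud [568.8 417.2] [91.1 54.7] 74.87457275390625 7.377662152077846
desk z -1.2623967593513328
[-2.4   0.19 24.87]
```

View pics/w3.png

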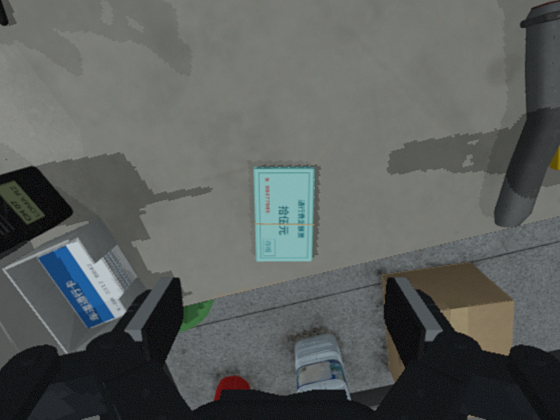

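Call:
step_arm:
  plan:
    - {"offset":[0,0.1,4],"rot":[0,0,0],"gripper":8}
    - {"offset":[0,0.1,8],"rot":[0,0,0],"gripper":7}
    - {"offset":[0,0.1,12],"rot":[0,0,0],"gripper":6.8}
    - {"offset":[0,0.1,14.5],"rot":[0,0,0],"gripper":6.8}
    - {"offset":[0,0.1,15.5],"rot":[0,0,0],"gripper":6.8}
    - {"offset":[0,0.1,15.5],"rot":[0,0,0],"gripper":6.8}
    - {"offset":[0,0.1,15.5],"rot":[0,0,0],"gripper":6.8}

```text
time_s: 7.8
eef_pos: [564.2, 394.3, 96.5]
ee_rot: [0.001, -0.609, 0.793, -0.0]
force: [1.0, 0.2, 0.2]
grip_width: 0.795
grip_force: 0.0
```

Call:
step_arm:
  plan:
    - {"offset":[0,0,0.2],"rot":[0,0,0],"gripper":6.8}
    - {"offset":[0,0,0.5],"rot":[0,0,0],"gripper":6.8}
    - {"offset":[0,0,0.8],"rot":[0,0,0],"gripper":6.8}
    - {"offset":[0,0,0.8],"rot":[0,0,0],"gripper":6.8}

```text
time_s: 8.2
eef_pos: [563.4, 393.9, 86.5]
ee_rot: [-0.0, -0.609, 0.793, 0.0]
force: [-0.6, -0.1, 0.4]
grip_width: 0.795
grip_force: 0.0
```

Call:
step_arm:
  plan:
    - {"offset":[0,0,0.3],"rot":[0,0,0],"gripper":6.8}
    - {"offset":[0,0,0.5],"rot":[0,0,0],"gripper":6.8}
    - {"offset":[0,0,0.5],"rot":[0,0,0],"gripper":6.8}

```text
time_s: 8.5
eef_pos: [563.4, 393.9, 81.5]
ee_rot: [-0.0, -0.609, 0.793, 0.0]
force: [0.5, -0.9, 0.0]
grip_width: 0.791
grip_force: 0.0
```

Call:
step_arm:
  plan:
    - {"offset":[0,0,0.1],"rot":[0,0,0],"gripper":6.8}
    - {"offset":[0,0,0.2],"rot":[0,0,0],"gripper":6.8}
    - {"offset":[0,0,0.3],"rot":[0,0,0],"gripper":6.8}
    - {"offset":[0,0,0.3],"rot":[0,0,0],"gripper":6.8}

```text
time_s: 8.9
eef_pos: [563.5, 393.9, 78.7]
ee_rot: [-0.0, -0.609, 0.793, 0.0]
force: [0.1, 0.1, 0.5]
grip_width: 0.794
grip_force: 0.0
```

Call:
step_arm:
  plan:
    - {"offset":[0,0,0.1],"rot":[0,0,0],"gripper":6.8}
    - {"offset":[0,0,0.2],"rot":[0,0,0],"gripper":6.8}
    - {"offset":[0,0,0.2],"rot":[0,0,0],"gripper":6.8}

```text
time_s: 9.2
eef_pos: [563.5, 393.9, 76.7]
ee_rot: [-0.0, -0.609, 0.793, 0.0]
force: [-0.0, -0.0, 0.3]
grip_width: 0.795
grip_force: 0.0
```

Call:
step_arm:
  plan:
    - {"offset":[0,0,0],"rot":[0,0,0],"gripper":6.2}
    - {"offset":[0,0,0],"rot":[0,0,0],"gripper":5.8}
    - {"offset":[0,0,0],"rot":[0,0,0],"gripper":5.2}
    - {"offset":[0,0,0],"rot":[0,0,0],"gripper":5.2}
    - {"offset":[0,0,0],"rot":[0,0,0],"gripper":5.2}
    - {"offset":[0,0,0],"rot":[0,0,0],"gripper":5.2}
  squeeze: 50

```text
time_s: 9.8
eef_pos: [563.6, 394.0, 77.4]
ee_rot: [0.0, -0.609, 0.793, -0.0]
force: [-0.8, -1.3, 5.0]
grip_width: 0.615
grip_force: 23.8
```

```bash
python3 st.py
python3 - <<'E'
from h import *
w=cam("wrist"); save(w,"w4"); P=cloud(w)
# finger tip lowest z (dark finger pixels) near pad
q=P[(abs(P[...,0]-563)<70)&(abs(P[...,1]-394)<30)]; print(np.nanpercentile(q[:,2],[1,5,25,50,75]))
E
```

```text
psi 165.07 pos [563.6 394.   77.4] F [-0.8 -1.3  5. ] T [-0.21  0.36 -0.02] 23.82152169942856 52.5 9.8
[-2.69992478 -2.16947928  3.45027599 43.99511224 72.89734476]
```

View pics/w4.png

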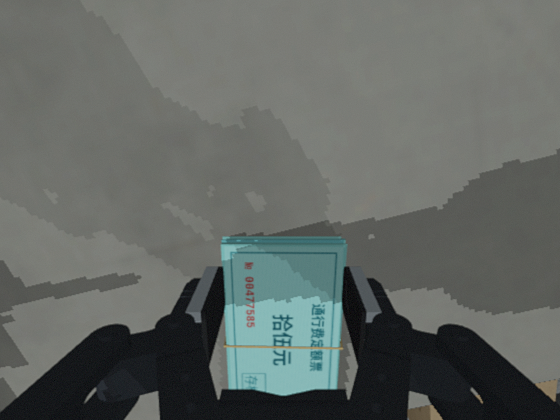

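The pad is held between the fingers around (285,310). The tips brush the desk at 5 N, so I'll re-grip 2 mm higher with the full squeeze.

Call:
step_arm:
  plan:
    - {"offset":[0,0,0],"rot":[0,0,0],"gripper":6.2}
    - {"offset":[0,0,0],"rot":[0,0,0],"gripper":6.2}
    - {"offset":[0,0,-0.2],"rot":[0,0,0],"gripper":6.2}
    - {"offset":[0,0,-0.2],"rot":[0,0,0],"gripper":5.5}
    - {"offset":[0,0,-0.2],"rot":[0,0,0],"gripper":4.5}
    - {"offset":[0,0,-0.2],"rot":[0,0,0],"gripper":4}
    - {"offset":[0,0,-0.2],"rot":[0,0,0],"gripper":4}
    - {"offset":[0,0,-0.2],"rot":[0,0,0],"gripper":4}
  squeeze: 45

```text
time_s: 10.65
eef_pos: [563.8, 394.2, 80.0]
ee_rot: [0.001, -0.609, 0.793, -0.0]
force: [-1.9, -0.7, 6.7]
grip_width: 0.466
grip_force: 3.2
```

```bash
python3 st.py
```

```text
psi 165.08 pos [563.8 394.2  80. ] F [-1.9 -0.7  6.7] T [-0.03  0.37 -0.02] 3.153204755508341 39.8 10.65
```

The fingers were on top of the pad, because the pads stand back when open. I'll open, re-measure and go lower.

Call:
step_arm:
  plan:
    - {"offset":[0,0,-0.5],"rot":[0,0,0],"gripper":4.5}
    - {"offset":[0,0,-2],"rot":[0,0,0],"gripper":7.4}
    - {"offset":[0,0,-2],"rot":[0,0,0],"gripper":7.4}
    - {"offset":[0,0,-2],"rot":[0,0,0],"gripper":7.4}
    - {"offset":[0,0,-2],"rot":[0,0,0],"gripper":7.4}

```text
time_s: 11.15
eef_pos: [563.4, 393.9, 98.6]
ee_rot: [-0.0, -0.609, 0.793, 0.0]
force: [-0.6, 0.3, 0.1]
grip_width: 0.865
grip_force: 0.0
```

```bash
python3 st.py
python3 - <<'E'
from h import *
w=cam("wrist"); hsv=cv2.cvtColor(w["color"],cv2.COLOR_RGB2HSV); save(w,"w5")
m=((hsv[...,0]>75)&(hsv[...,0]<100)&(hsv[...,1]>50)&(hsv[...,2]>60)).astype(np.uint8)
m=cv2.morphologyEx(m,cv2.MORPH_CLOSE,np.ones((9,9)))
ct=max(cv2.findContours(m,0,2)[0],key=cv2.contourArea).reshape(-1,2); b=cv2.boundingRect(ct); print(b)
# side edges at several rows, world & tool coords
s=sense()
for v in range(b[1]+20,b[1]+b[3]-15,25):
    u=np.where(m[v])[0]; q=ray(w,[[u[0],v],[u[-1],v]],10); print(v,u[0],u[-1],np.round([rel(x,s)[:2]*10 for x in q],1).tolist())
u=(b[0]+b[2]/2); print("near edge",rel(ray(w,[[u,b[1]]],10)[0],s)*10)
E
```

```text
psi 165.07 pos [563.4 393.9  98.6] F [-0.6  0.3  0.1] T [-0.09 -0.01  0.01] 0.0 73.8 11.15
(228, 221, 111, 157)
241 228 338 [[14.5, -25.8], [14.4, 27.2]]
266 229 336 [[1.1, -25.9], [1.1, 26.9]]
291 230 335 [[-12.8, -26.1], [-12.9, 27.0]]
316 232 333 [[-27.5, -25.7], [-27.5, 26.6]]
341 233 332 [[-43.0, -25.9], [-43.0, 26.8]]
near edge [24.65372216  0.9312274  88.46460295]
```

View pics/w5.png

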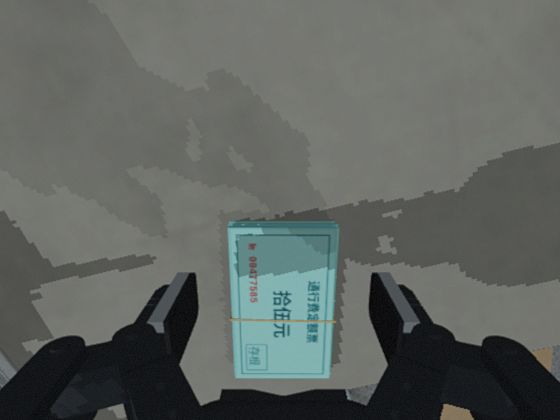

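Call:
step_arm:
  plan:
    - {"offset":[0.1,0.05,1],"rot":[0,0,0],"gripper":7.2}
    - {"offset":[0.2,0.05,2],"rot":[0,0,0],"gripper":7}
    - {"offset":[0.2,0.05,2.7],"rot":[0,0,0],"gripper":6.8}
    - {"offset":[0.2,0.05,2.95],"rot":[0,0,0],"gripper":6.4}
    - {"offset":[0.2,0.05,2.95],"rot":[0,0,0],"gripper":6.2}
    - {"offset":[0.2,0.05,2.95],"rot":[0,0,0],"gripper":6.2}

```text
time_s: 11.8
eef_pos: [562.6, 392.3, 69.6]
ee_rot: [0.0, -0.609, 0.793, -0.0]
force: [1.3, -0.1, 0.6]
grip_width: 0.721
grip_force: 0.0
```

Call:
step_arm:
  plan:
    - {"offset":[0,0,0],"rot":[0,0,0],"gripper":5.8}
    - {"offset":[0,0,0],"rot":[0,0,0],"gripper":5}
    - {"offset":[0,0,0],"rot":[0,0,0],"gripper":4.5}
    - {"offset":[0,0,0],"rot":[0,0,0],"gripper":4.5}
    - {"offset":[0,0,0],"rot":[0,0,0],"gripper":4.5}
    - {"offset":[0,0,0],"rot":[0,0,0],"gripper":4.5}
  squeeze: 45

```text
time_s: 12.4
eef_pos: [562.8, 392.3, 70.2]
ee_rot: [0.001, -0.609, 0.793, -0.0]
force: [-0.1, -0.3, 6.6]
grip_width: 0.624
grip_force: 48.0
```

```bash
python3 st.py
```

```text
psi 165.08 pos [562.8 392.3  70.2] F [-0.1 -0.3  6.6] T [-0.03  0.1  -0.03] 47.98210144042969 53.3 12.4
```

Call:
step_arm:
  plan:
    - {"offset":[0,0,-1],"rot":[0,0,0],"gripper":4.5}
    - {"offset":[0,0,-4],"rot":[0,0,0],"gripper":4.5}
    - {"offset":[0,0,-8],"rot":[0,0,0],"gripper":4.5}
    - {"offset":[3,1,-10],"rot":[0,0,8],"gripper":4.5}
    - {"offset":[6,2,-10],"rot":[0,0,16],"gripper":4.5}
    - {"offset":[9,3,-10],"rot":[0,0,24],"gripper":4.5}
    - {"offset":[12,3.8,-10],"rot":[0,0,32],"gripper":4.5}
    - {"offset":[15,4.6,-10],"rot":[0,0,40],"gripper":4.5}
    - {"offset":[18,5.4,-10],"rot":[0,0,48],"gripper":4.5}
    - {"offset":[21,6.2,-10],"rot":[0,0,56],"gripper":4.5}
    - {"offset":[24,7.1,-10],"rot":[0,0,64],"gripper":4.5}
    - {"offset":[27.4,8.1,-10],"rot":[0,0,72],"gripper":4.5}

```text
time_s: 13.6
eef_pos: [412.9, 147.4, 169.7]
ee_rot: [0.0, -0.024, 1.0, -0.0]
force: [0.7, -0.1, 0.3]
grip_width: 0.63
grip_force: 47.5
```

```bash
python3 st.py
```

```text
psi 92.77 pos [412.9 147.4 169.7] F [ 0.7 -0.1  0.3] T [-0.01 -0.02  0.03] 47.489093542099 53.8 13.6
```

Call:
step_arm:
  plan:
    - {"offset":[0,0,0],"rot":[0,0,7.9],"gripper":4.5}
    - {"offset":[0,0,2.5],"rot":[0,0,7.9],"gripper":4.5}
    - {"offset":[0,0,5],"rot":[0,0,7.9],"gripper":4.5}
    - {"offset":[0,0,5.5],"rot":[0,0,7.9],"gripper":4.5}
    - {"offset":[0,0,5.5],"rot":[0,0,7.9],"gripper":4.5}
    - {"offset":[0,0,5.5],"rot":[0,0,7.9],"gripper":4.5}

```text
time_s: 14.2
eef_pos: [414.1, 148.3, 115.4]
ee_rot: [0.001, 0.042, 0.999, 0.0]
force: [-0.1, -0.4, -0.5]
grip_width: 0.631
grip_force: 47.6
```

```bash
python3 st.py
python3 - <<'E'
from h import *
import pickle
w=cam("wrist"); t=cam("top"); s=cam("scene"); pickle.dump((w,t,s),open("c6.pkl","wb"))
a=w["color"]; b=s["color"][150:360,200:480]; b=cv2.resize(b,(560,420)); 
o=np.vstack([cv2.resize(a,(400,300)),cv2.resize(b,(400,300))]); cv2.imwrite("pics/w6.png",o[:,:,::-1])
P=cloud(t); hsv=cv2.cvtColor(t["color"],cv2.COLOR_RGB2HSV)
m=((hsv[...,0]>75)&(hsv[...,0]<100)&(hsv[...,1]>40)&(hsv[...,2]>60)&(abs(P[...,0]-450)<110)&(abs(P[...,1]-140)<80))
q=P[m]; print(m.sum(), q.min(0),q.max(0),np.median(q,0)); r=cv2.minAreaRect(q[:,:2].astype(np.float32)); print(r)
E
```

```text
psi 85.18 pos [414.1 148.3 115.4] F [-0.1 -0.4 -0.5] T [ 0.04 -0.08 -0.04] 47.56470322608948 53.9 14.2
26 [484.19615683 143.13209972  15.64516547] [494.50807946 167.00716072  56.69433963] [487.53539206 156.77151869  50.78951547]
((489.3946228027344, 155.0745086669922), (10.190250396728516, 23.92323875427246), 0.632257878780365)
```

View pics/w6.png

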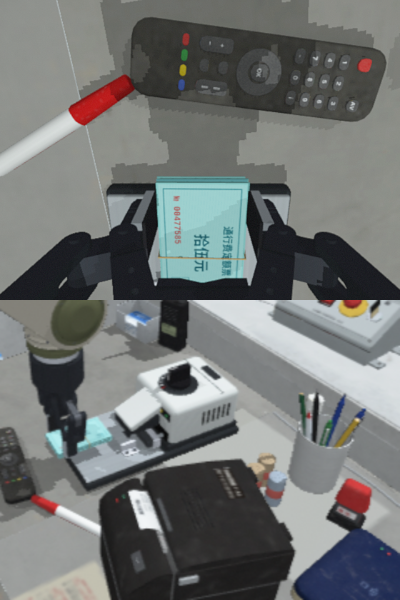

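The pad is held level over the front of the bed, square to it, and clear of the remote and the marker. I'm lowering it to the bed.

Call:
step_arm:
  plan:
    - {"offset":[0,0,0.8],"rot":[0,0,0],"gripper":4.5}
    - {"offset":[0,0,1.5],"rot":[0,0,0],"gripper":4.5}
    - {"offset":[0,0,1.9],"rot":[0,0,0],"gripper":4.5}
    - {"offset":[0,0,2.1],"rot":[0,0,0],"gripper":4.5}
    - {"offset":[0,0,2.2],"rot":[0,0,0],"gripper":4.5}
    - {"offset":[0,0,2.2],"rot":[0,0,0],"gripper":4.5}

```text
time_s: 14.95
eef_pos: [413.7, 148.3, 92.4]
ee_rot: [0.0, 0.042, 0.999, -0.0]
force: [0.1, -0.6, -0.1]
grip_width: 0.627
grip_force: 47.6
```

```bash
python3 st.py
```

```text
psi 85.18 pos [413.7 148.3  92.4] F [ 0.1 -0.6 -0.1] T [ 0.02 -0.01 -0.04] 47.58296728134155 53.5 14.95
```

Call:
step_arm:
  plan:
    - {"offset":[0,0,0.1],"rot":[0,0,0],"gripper":4.5}
    - {"offset":[0,0,0.15],"rot":[0,0,0],"gripper":4.5}
    - {"offset":[0,0,0.15],"rot":[0,0,0],"gripper":4.5}

```text
time_s: 15.25
eef_pos: [413.7, 148.3, 91.9]
ee_rot: [0.0, 0.042, 0.999, -0.0]
force: [-5.9, -1.6, 15.8]
grip_width: 0.633
grip_force: 49.3
```

```bash
python3 st.py
```

```text
psi 85.19 pos [413.7 148.3  91.9] F [-5.9 -1.6 15.8] T [-0.21  0.83  0.01] 49.34295058250427 54.0 15.25
```

Call:
step_arm:
  plan:
    - {"offset":[0,0,-0.1],"rot":[0,0,0],"gripper":4.5}
    - {"offset":[-0.5,0,-0.1],"rot":[0,0,0],"gripper":4.5}
    - {"offset":[-1.2,0,-0.1],"rot":[0,0,0],"gripper":4.5}
    - {"offset":[-1.5,0,-0.1],"rot":[0,0,0],"gripper":4.5}
    - {"offset":[-1.5,0,-0.1],"rot":[0,0,0],"gripper":4.5}

```text
time_s: 15.75
eef_pos: [429.1, 147.0, 92.2]
ee_rot: [-0.0, 0.042, 0.999, 0.0]
force: [-3.1, -0.5, 7.2]
grip_width: 0.634
grip_force: 48.4
```

```bash
python3 st.py
```

```text
psi 85.17 pos [429.1 147.   92.2] F [-3.1 -0.5  7.2] T [-0.05  0.43 -0.06] 48.368940353393555 54.1 15.75
```

Call:
step_arm:
  plan:
    - {"offset":[-0.4,0,-0.03],"rot":[0,0,0],"gripper":4.5}
    - {"offset":[-0.9,0,-0.03],"rot":[0,0,0],"gripper":4.5}
    - {"offset":[-1.4,0,-0.03],"rot":[0,0,0],"gripper":4.5}
    - {"offset":[-1.7,0,-0.03],"rot":[0,0,0],"gripper":4.5}
    - {"offset":[-1.7,0,-0.03],"rot":[0,0,0],"gripper":4.5}

```text
time_s: 16.25
eef_pos: [446.2, 145.5, 92.2]
ee_rot: [0.001, 0.042, 0.999, 0.0]
force: [0.6, 0.3, 0.0]
grip_width: 0.63
grip_force: 47.7
```

```bash
python3 st.py
```

```text
psi 85.17 pos [446.2 145.5  92.2] F [0.6 0.3 0. ] T [-0.07 -0.14  0.02] 47.72047162055969 53.8 16.25
```

Call:
step_arm:
  plan:
    - {"offset":[-0.5,0,0],"rot":[0,0,0],"gripper":4.5}
    - {"offset":[-1,0,0],"rot":[0,0,0],"gripper":4.5}
    - {"offset":[-1.4,0,0],"rot":[0,0,0],"gripper":4.5}
    - {"offset":[-1.6,0,0],"rot":[0,0,0],"gripper":4.5}
    - {"offset":[-1.6,0,0],"rot":[0,0,0],"gripper":4.5}

```text
time_s: 16.75
eef_pos: [461.8, 144.2, 92.2]
ee_rot: [0.0, 0.042, 0.999, 0.0]
force: [0.3, -0.4, 0.6]
grip_width: 0.626
grip_force: 47.7
```

Call:
step_arm:
  plan:
    - {"offset":[0,-0.1,0],"rot":[0,0,0],"gripper":4.5}
    - {"offset":[0,-0.15,0],"rot":[0,0,0],"gripper":4.5}
    - {"offset":[0,-0.15,0],"rot":[0,0,0],"gripper":4.5}
    - {"offset":[0,-0.15,0],"rot":[0,0,0],"gripper":4.5}

```text
time_s: 17.15
eef_pos: [461.4, 142.7, 92.2]
ee_rot: [0.0, 0.042, 0.999, -0.0]
force: [-0.4, 0.2, 0.2]
grip_width: 0.629
grip_force: 47.7
```

```bash
python3 st.py
```

```text
psi 85.17 pos [461.4 142.7  92.2] F [-0.4  0.2  0.2] T [-0.09 -0.02 -0.03] 47.67799973487854 53.7 17.15
```

Call:
step_arm:
  plan:
    - {"offset":[0,-0.05,0],"rot":[0,0,0],"gripper":4.5}
    - {"offset":[0,-0.1,0],"rot":[0,0,0],"gripper":4.5}
    - {"offset":[0,-0.1,0],"rot":[0,0,0],"gripper":4.5}

```text
time_s: 17.45
eef_pos: [461.2, 141.7, 92.2]
ee_rot: [-0.0, 0.042, 0.999, -0.0]
force: [1.1, 0.4, 0.8]
grip_width: 0.627
grip_force: 47.7
```

```bash
python3 st.py
```

```text
psi 85.17 pos [461.2 141.7  92.2] F [1.1 0.4 0.8] T [ 0.05 -0.   -0.03] 47.720046043395996 53.5 17.45
```

Call:
step_arm:
  plan:
    - {"offset":[0,-0.05,0],"rot":[0,0,0],"gripper":4.5}
    - {"offset":[0,-0.1,0],"rot":[0,0,0],"gripper":4.5}
    - {"offset":[0,-0.1,0],"rot":[0,0,0],"gripper":4.5}

```text
time_s: 17.75
eef_pos: [461.2, 140.8, 92.2]
ee_rot: [-0.0, 0.042, 0.999, 0.0]
force: [0.3, 2.0, 0.4]
grip_width: 0.63
grip_force: 47.7
```

```bash
python3 st.py
python3 - <<'E'
from h import *
w=cam("wrist"); s=cam("scene"); t=cam("top")
o=np.vstack([w["color"][100:400,60:500],cv2.resize(s["color"][195:295,230:377],(440,300),interpolation=2)]); cv2.imwrite("pics/w7.png",o[:,:,::-1])
E
```

```text
psi 85.18 pos [461.2 140.8  92.2] F [0.3 2.  0.4] T [ 0.28 -0.02  0.16] 47.68561542034149 53.8 17.75
```

View pics/w7.png

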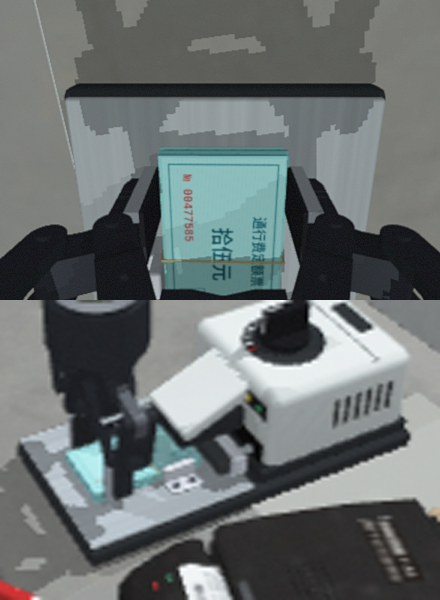

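The pad's right edge touches the guide (2 N), with the fingers behind the lug and the pad front under the nose. Now I'm advancing to the sponge.

Call:
step_arm:
  plan:
    - {"offset":[-0.2,-0.01,0],"rot":[0,0,0],"gripper":4.5}
    - {"offset":[-0.4,-0.02,0],"rot":[0,0,0],"gripper":4.5}
    - {"offset":[-0.5,-0.02,0],"rot":[0,0,0],"gripper":4.5}
    - {"offset":[-0.5,-0.02,0],"rot":[0,0,0],"gripper":4.5}

```text
time_s: 18.3
eef_pos: [465.2, 140.4, 92.2]
ee_rot: [-0.002, 0.042, 0.999, 0.0]
force: [-6.6, 4.4, 6.8]
grip_width: 0.63
grip_force: 48.3
```

```bash
python3 st.py
```

```text
psi 85.18 pos [465.2 140.4  92.2] F [-6.6  4.4  6.8] T [0.63 0.96 0.14] 48.34354341030121 53.8 18.3
```

Call:
step_arm:
  plan:
    - {"offset":[0,0,-0.05],"rot":[0,0,0],"gripper":4.5}
    - {"offset":[0,0,-0.05],"rot":[0,0,0],"gripper":4.5}
    - {"offset":[0,0,-0.05],"rot":[0,0,0],"gripper":4.5}

```text
time_s: 18.6
eef_pos: [465.3, 140.4, 92.3]
ee_rot: [-0.001, 0.042, 0.999, 0.0]
force: [-3.0, 4.5, 0.5]
grip_width: 0.631
grip_force: 47.7
```

```bash
python3 st.py
```

```text
psi 85.18 pos [465.3 140.4  92.3] F [-3.   4.5  0.5] T [0.67 0.49 0.19] 47.66518414020538 53.9 18.6
```

Call:
step_arm:
  plan:
    - {"offset":[-0.1,0.02,0],"rot":[0,0,0],"gripper":4.5}
    - {"offset":[-0.2,0.02,0],"rot":[0,0,0],"gripper":4.5}
    - {"offset":[-0.2,0.02,0],"rot":[0,0,0],"gripper":4.5}
    - {"offset":[-0.2,0.02,0],"rot":[0,0,0],"gripper":4.5}

```text
time_s: 19.0
eef_pos: [466.9, 140.3, 92.2]
ee_rot: [-0.002, 0.042, 0.999, -0.0]
force: [-7.5, 3.1, 1.0]
grip_width: 0.627
grip_force: 47.8
```

```bash
python3 st.py
```

```text
psi 85.19 pos [466.9 140.3  92.2] F [-7.5  3.1  1. ] T [0.46 1.08 0.17] 47.83429563045502 53.6 19.0
```

Call:
step_arm:
  plan:
    - {"offset":[-0.1,0,0],"rot":[0,0,0],"gripper":4.5}
    - {"offset":[-0.17,0,0],"rot":[0,0,0],"gripper":4.5}
    - {"offset":[-0.17,0,0],"rot":[0,0,0],"gripper":4.5}
    - {"offset":[-0.17,0,0],"rot":[0,0,0],"gripper":4.5}

```text
time_s: 19.4
eef_pos: [467.8, 140.2, 92.2]
ee_rot: [-0.003, 0.042, 0.999, -0.0]
force: [-11.6, 3.2, 6.1]
grip_width: 0.631
grip_force: 48.3
```

```bash
python3 st.py
python3 - <<'E'
from h import *
w=cam("wrist"); s=cam("scene")
hsv=cv2.cvtColor(w["color"],cv2.COLOR_RGB2HSV)
m=((hsv[...,0]>75)&(hsv[...,0]<100)&(hsv[...,1]>50)&(hsv[...,2]>60)).astype(np.uint8); m=cv2.morphologyEx(m,cv2.MORPH_CLOSE,np.ones((9,9)))
ct=max(cv2.findContours(m,0,2)[0],key=cv2.contourArea).reshape(-1,2); b=cv2.boundingRect(ct)
L=[];Rr=[]
for v in range(b[1]+8,b[1]+b[3]-15,4):
    u=np.where(m[v])[0]; q=ray(w,[[u[0],v],[u[-1],v]],32); L.append(q[0]);Rr.append(q[1])
for n,e in (("a",L),("b",Rr)):
    d=cv2.fitLine(np.float32([x[:2] for x in e]),2,0,.01,.01).ravel(); print(n,np.degrees(np.arctan2(d[1],d[0])).round(2),d[2:])
xs=ct[:,0]; u=b[0]+b[2]//2; v=np.where(m[:,u])[0][0]; print("rear",ray(w,[[u,v]],32))
o=np.vstack([w["color"][100:400,60:500],cv2.resize(s["color"][195:295,230:377],(440,300),interpolation=2)]); cv2.imwrite("pics/w8.png",o[:,:,::-1])
E
```

```text
psi 85.2 pos [467.8 140.2  92.2] F [-11.6   3.2   6.1] T [0.52 1.84 0.16] 48.34378480911255 53.9 19.4
a -4.95 [474.37018 112.33176]
b -5.08 [478.66867 164.38097]
rear [[443.81840528 141.68633041  32.        ]]
```

View pics/w8.png

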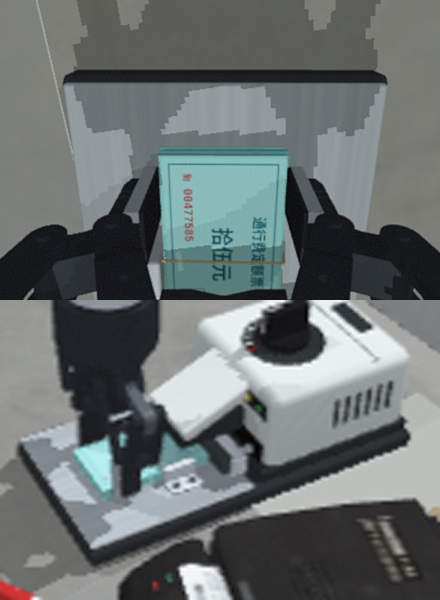

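Call:
step_arm:
  plan:
    - {"offset":[-0.03,0,-0.04],"rot":[0,0,0],"gripper":4.5}
    - {"offset":[-0.07,0,-0.04],"rot":[0,0,0],"gripper":4.5}
    - {"offset":[-0.07,0,-0.04],"rot":[0,0,0],"gripper":4.5}
    - {"offset":[-0.07,0,-0.04],"rot":[0,0,0],"gripper":4.5}
    - {"offset":[-0.07,0,-0.04],"rot":[0,0,0],"gripper":4.5}

```text
time_s: 20.0
eef_pos: [468.5, 140.1, 92.2]
ee_rot: [-0.003, 0.042, 0.999, -0.0]
force: [-9.4, 3.6, 0.9]
grip_width: 0.628
grip_force: 47.8
```

```bash
python3 st.py
```

```text
psi 85.2 pos [468.5 140.1  92.2] F [-9.4  3.6  0.9] T [0.6  1.5  0.22] 47.77202546596527 53.6 20.0
```

Call:
step_arm:
  plan:
    - {"offset":[-0.05,0,0],"rot":[0,0,0],"gripper":4.5}
    - {"offset":[-0.05,0,0],"rot":[0,0,0],"gripper":4.5}
    - {"offset":[-0.05,0,0],"rot":[0,0,0],"gripper":4.5}
    - {"offset":[-0.05,0,0],"rot":[0,0,0],"gripper":4.5}
    - {"offset":[-0.05,0,0],"rot":[0,0,0],"gripper":4.5}
    - {"offset":[-0.05,0,0],"rot":[0,0,0],"gripper":4.5}
    - {"offset":[-0.05,0,0],"rot":[0,0,0],"gripper":4.5}
    - {"offset":[-0.05,0,0],"rot":[0,0,0],"gripper":4.5}
    - {"offset":[-0.05,0,0],"rot":[0,0,0],"gripper":4.5}
    - {"offset":[-0.05,0,0],"rot":[0,0,0],"gripper":4.5}

```text
time_s: 21.0
eef_pos: [468.6, 140.1, 92.2]
ee_rot: [-0.004, 0.042, 0.999, -0.0]
force: [-11.3, 2.3, 3.4]
grip_width: 0.632
grip_force: 48.0
```

```bash
python3 st.py
python3 - <<'E'
from h import *
import pickle
t0,s0=pickle.load(open("c0.pkl","rb")); t=cam("top"); save(t,"t9")
d=cv2.absdiff(t0["color"],t["color"]).max(2)>40
# bystander regions: remote/marker, scanner, coin rolls
for n,(x0,x1,y0,y1) in dict(scanner=(150,222,250,288),remote=(230,262,255,290),marker=(320,350,245,268),coins=(350,382,145,172)).items(): print(n,d[y0:y1,x0:x1].sum())
E
```

```text
psi 85.21 pos [468.6 140.1  92.2] F [-11.3   2.3   3.4] T [0.6  1.87 0.2 ] 47.98432946205139 54.0 21.0
scanner 0
remote 0
marker 45
coins 0
```

```bash
python3 -c "
from rig import *
print(finish_job())"
```

```text
the job is handed in; nothing more can be done
None
```

I handed the job in with the knob at its anticlockwise stop and the gripper still holding the pad flat and square, right edge on the side guide. The wrist reads about 11 N into the sponge strip, roughly 9–10 N on the strip itself by my estimate after friction. Arm time was 21 s; the scanner, remote and coin rolls look unmoved, and the arm never went near the marker, though its patch of the picture differed (probably arm or shadow).

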